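# Pair the round hall light switch with the lamp receiver

## Robot

A 7-joint arm with a two-finger parallel gripper is mounted at the origin on the work surface. World frame = base frame: x ahead of the robot, y to its left, z up, the work surface at z = 0. Lengths are in mm, angles in rad, forces in N, time in s.
With the tool pointing down it reaches from about 350 to 900 mm from the base axis. Payload 7.2 kg.
Tool frame: the origin (TCP) lies on the centre line of the jaws, within the pads' length; the fingertips stand 19 mm ahead of it and the grasp point (between the pads) is the TCP (arm.finger_overhang is the z of the fingertips in the tool frame, in mm); z points along the fingers, y is the line along which they close (so a half turn about z gives the same grasp; the last joint's range is limited). The gripper opens to 85 mm and grips with 20 to 120 N. Pads are 22 mm wide; open, the fingers measure 114 mm over their backs; the gripper's body (76 mm by 85 mm) begins 54 mm behind the grasp point. The pads swing forward as they close: fully open they stand 13 mm farther back than shut.
Start: joints at [1.177, 0.411, -0.013, 1.596, 0.006, 1.134, -0.082], TCP at [200.03, -592.129, 218.097] pointing down, gripper open.
Joint ranges: [-2.95, 2.95], [-0.29, 1.99], [-1.47, 1.44], [0.14, 2.54], [-1.03, 4.17], [0.13, 1.85], [-2.86, 2.86]. Speed limits (rad/s): [2.39, 2.39, 3.01, 3.01, 3.14, 3.14, 3.14].

## Interface

Orientations are given as a rotation vector (axis times angle).
In Python, from plant import arm, grab_frame, models gives the robot as it stands.
- The arm moves only by the tool arm_command, never from a script. Its argument "steps" is a list of rows, each an object of numbers: "x", "y", "z": the shift along the tool's x, y, z in cm; "rx", "ry", "rz": the turn, a rotation vector about the tool's x, y, z in rad; "fingers": the finger opening in cm, from 0 to 8.54. In form: [{"x": .., "y": .., "z": .., "rx": .., "ry": .., "rz": .., "fingers": ..}, ...]. A call has 1 to 5 rows; each row is the pose to reach, as a shift and turn from the pose commanded when the call began, along the tool's axes at that moment; what a row does not reach only later rows make up. A row lasts 1/12 s, in which the tool goes at most 41.7 mm and 7.16 degrees, less where a joint would pass 70% of its speed; a pose out of reach is approached as far as the arm can. A call with a gripper value outside its range is refused whole. The fingers move at their own pace and stop on an object; "force" is the grip in N (left out, the last holds). Time passes only in rows, so rows that repeat a pose let the fingers close. It gives the time, the measured TCP pose, the force, the opening and the grip force at its end, in the units of the state.
- arm.get_state(): the state, without advancing time (a new reading comes with each control period).
- grab_frame(name): name is "scene" or "side" or "wrist"; returns a dict with "frame" (384x512x3 uint8, blue, green, red), "intrinsics" (3x3 intrinsics, pixels), "dist" ([k1, k2, p1, p2, k3] as OpenCV has them; the pictures are not rectified), "rvec" (rotation vector, rad) and "tvec" (3), from world to camera coordinates, as OpenCV has them. Camera axes: x right, y down, z forward; pixel columns grow to the right and rows downward; lengths in mm; the calibration is good to about 2 mm. A picture is of the moment at which its call begins. There is no depth.
- arm.close_job(): hands the job in; it is judged then, once.
Trained networks look in the newest picture that a camera, given by its name, has taken for a name from the list of things; names that differ only in an ending like _2 or _b are one class to them, and where a whole thing is asked for, a point or a joint stands for the part that bears it (a point fixed in the world has none). Each returns a list of dicts, best first, with "p" (0 to 1); they miss things now and then, are a little off and sometimes report something else, mostly with a low value. They report only what shows in the picture. A call takes as long as a camera call. They do not tell look-alikes from the thing itself.
- models.find_in(camera, label): "box" ([left, top, right, bottom] in pixels, round what is visible of it).
- models.outline_of(camera, label): "pixels" (384x512 bool, what is visible of it) and "box" ([left, top, right, bottom] in pixels, round what is visible of it).
The state is a dict: "clock": time; "joint_positions": joint angles; "joint_velocities": joint speeds; "effort": joint torques, N m; "eef_pos": TCP position; "orientation": TCP orientation; "contact_force": force on the tool from outside, world axes, zero at the start; "moment": the same for the moment, N m; "opening": finger opening in mm; "gripper_force": force on a finger pad.
Only numpy, scipy, OpenCV 4.12 (cv2) and the standard library are available. Lean on these libraries where they do the work, as an engineer would, in place of code of your own. Each camera call takes 0.05 s, during which the arm holds its last target. There are 200 camera calls.

## Task

Pair the round wireless light switch with the lamp's receiver: with the fingertips, gently press the small button on the receiver fully down for a moment and let it come up, then in the same way press the pad of the round switch fully down for a moment, let it come up, and draw back. Nothing is to be gripped, lifted or pushed out of its place; do not touch the square and oblong switches, do not press the receiver's large button, and leave everything else on the hall cabinet as it stands.

Things in the scene. Friction and masses are not known exactly. Their poses are not given: they have to be found in the camera images.
- receiver: the lamp receiver, fixed to the cabinet top: a black box 80 x 150 mm, 30 mm high, with a pale stripe low along one long side, a short stub aerial (30 mm) at one corner and two round white push-buttons on its top, both standing 10 mm proud (tops 40 mm above the surface), centres 72 mm apart along its length. Origin: centre of its underside; z up, y along its length. The small button is at y = -0.040, the large one at y = +0.032 (the aerial's end).
- pair_button_top (a point): centre of the top face of the receiver's small button, the pairing button (26 mm across); moves with it. It is pressed straight down.
- pair_button (a joint): the receiver's small button. Joint value = how far it is pushed down in m, 0 at rest (up), 0.006 fully down; springs back by itself; about 1.5 N starts it moving, 4.5 N holds it fully down.
- power_button (a joint): the receiver's large button (42 mm across), the on/off button, to be left alone. Joint value = how far it is pushed down in m, 0 at rest (up), 0.006 fully down; springs back by itself; about 1.5 N starts it moving, 4.5 N holds it fully down.
- round_switch: the round wireless switch: a loose black disc 86 mm across, 20 mm high, about 0.16 kg, lying on the cabinet top, with one round white pad 56 mm across on its top standing 10 mm proud (pad top 30 mm above the surface). Origin: centre of its underside; z up.
- round_pad_top (a point): centre of the top face of the round switch's pad; moves with it. It is pressed straight down.
- round_pad (a joint): the pad of the round switch. Joint value = how far it is pushed down in m, 0 at rest (up), 0.006 fully down; springs back by itself; about 1.5 N starts it moving, 4.5 N holds it fully down.
- square_switch: the square wireless switch, to be left alone: loose, black, 80 x 80 mm, 20 mm high, with a white square pad 52 mm wide, 10 mm proud. Origin: centre of its underside; z up.
- square_pad (a joint): the pad of the square switch. Joint value = how far it is pushed down in m, 0 at rest (up), 0.006 fully down; springs back by itself; about 1.5 N starts it moving, 4.5 N holds it fully down.
- oblong_switch: the oblong wireless switch, to be left alone: loose, black, 50 x 120 mm (long along its y), 20 mm high, with a white oblong pad 30 x 90 mm, 10 mm proud. Origin: centre of its underside; z up.
- oblong_pad (a joint): the pad of the oblong switch. Joint value = how far it is pushed down in m, 0 at rest (up), 0.006 fully down; springs back by itself; about 1.5 N starts it moving, 4.5 N holds it fully down.
- perfume: bystander: perfume bottle, amber glass block 32 x 55 mm with a wooden cap, 102 mm tall. Loose; origin at the centre of its underside, z up.
- candle: bystander: candle jar with lid, 68 mm across, 75 mm tall. Loose; origin at the centre of its underside, z up.
- polish_tin: bystander: shoe polish tin, plain aluminium disc 74 mm across, 24 mm high, no pad on it. Loose; origin at the centre of its underside, z up.
- glasses_case: bystander: dark spectacle case 60 x 155 mm, 36 mm high. Loose; origin at the centre of its underside, z up.
- torch: bystander: dark pocket torch lying down, 125 mm long, 36 mm thick. Loose; origin at the centre of its underside (middle of its length), z up.
- plant_pot: bystander: small terracotta pot with a succulent, 76 mm across, 90 mm tall. Loose; origin at the centre of its underside, z up.
- key_dish: bystander: white ceramic bowl, 110 mm across, 30 mm high. Loose; origin at the centre of its underside, z up.
Not all that is in view belongs to the job. What is shaped like the receiver but red or yellow is not meant.

How it is judged:
By the outcome, as a careful person would: the job done as asked, in the order asked, and still so for the second after the job is handed in, with the robot touching nothing.
It also fails if it takes over 43 s, if anything falls off the work surface, if the arm or the gripper's body presses on something with over 40 N, if the wrist force passes 120 N, or if a joint passes its speed limit or range.

## Working session

There is one attempt and no reset: what is moved stays moved. The work goes in short steps, Python scripts to look and compute and a tool call to move; the robot and the scene stay as the last step left them, time stands still between calls to the robot, and variables do not carry over. Pictures are saved under pics/ and viewed, at most 10 in all, crops included, and the job is handed in when it is done.

Besides the shell and the picture viewer there is one more tool, called after "Call:" as name(argument=value, ...), one argument or row to a line, values as JSON. arm_command: Moves the arm, as the interface text tells. Its arguments: {"type":"object","properties":{"steps":{"type":"array","items":{"type":"object","properties":{"x":{"type":"number"},"y":{"type":"number"},"z":{"type":"number"},"rx":{"type":"number"},"ry":{"type":"number"},"rz":{"type":"number"},"fingers":{"type":"number"}}}},"force":{"type":"number"}},"required":["steps"]}

```bash
mkdir -p pics
cat > h.py <<'E'
import numpy as np, cv2
from plant import arm, grab_frame, models
def ray(f,px,z):
    K,d=np.array(f["intrinsics"],float),np.array(f["dist"],float)
    n=cv2.undistortPoints(np.array([[px]],float),K,d)[0,0]
    R=cv2.Rodrigues(np.array(f["rvec"],float))[0];t=np.array(f["tvec"],float).ravel()
    c=-R.T@t; v=R.T@np.array([n[0],n[1],1]); return c+v*(z-c[2])/v[2]
def proj(f,P):
    return cv2.projectPoints(np.array(P,float).reshape(-1,1,3),np.array(f["rvec"],float),np.array(f["tvec"],float),np.array(f["intrinsics"],float),np.array(f["dist"],float))[0][:,0]
E
python3 - <<'E'
from h import *
fs={}
for c in("scene","side"):
    f=fs[c]=grab_frame(c)
    print(c,"cam",ray(f,(256,192),0).round())
    for l in("receiver","round_switch","square_switch","oblong_switch","polish_tin","key_dish"):
        for r in models.find_in(c,l)[:3]:
            b=r["box"];print(l,round(r["p"],2),np.round(b),ray(f,((b[0]+b[2])/2,(b[1]+b[3])/2),20).round()[:2])
cv2.imwrite("pics/a.png",fs["scene"]["frame"])
cv2.imwrite("pics/b.png",fs["side"]["frame"])
print(arm.get_state())
E
```

```text
scene cam [516.  59.   0.]
receiver 0.86 [292. 273. 340. 348.] [ 823. -173.]
receiver 0.76 [ 79. 209. 120. 274.] [ 287. -311.]
receiver 0.69 [150. 227. 197. 291.] [ 477. -245.]
round_switch 0.86 [270. 139. 299. 158.] [502. 243.]
square_switch 0.61 [252. 231. 297. 274.] [669. -96.]
square_switch 0.56 [268. 138. 300. 157.] [497. 247.]
oblong_switch 0.82 [224. 171. 264. 208.] [492.  34.]
oblong_switch 0.59 [151. 326. 210. 363.] [ 623. -392.]
oblong_switch 0.15 [176. 191. 203. 213.] [394. -86.]
polish_tin 0.85 [178. 191. 205. 214.] [398. -83.]
key_dish 0.81 [338. 171. 374. 197.] [748. 230.]
key_dish 0.6 [176. 186. 204. 213.] [390. -79.]
key_dish 0.38 [221. 176. 263. 209.] [493.  23.]
side cam [584. -40.   0.]
receiver 0.76 [345. 159. 383. 189.] [ 274. -295.]
receiver 0.76 [202. 143. 233. 170.] [ 808. -148.]
round_switch 0.97 [224. 241. 253. 272.] [479. 274.]
square_switch 0.55 [230. 170. 256. 186.] [652. -69.]
oblong_switch 0.9 [256. 200. 292. 229.] [469.  61.]
polish_tin 0.89 [305. 194. 324. 209.] [377. -62.]
key_dish 0.24 [207. 178. 222. 210.] [691.  59.]
{'clock': 0.7, 'joint_positions': array([ 1.17676956,  0.41107615, -0.01269219,  1.59620721,  0.0055776 ,
        1.1343065 , -0.08218372]), 'joint_velocities': array([ 3.53800469e-04, -8.88093016e-05,  9.30742997e-05, -4.37793561e-04,
        1.62246757e-04,  5.65214832e-04, -7.62601181e-04]), 'effort': array([-3.22750502e-04, -6.00238037e+01,  6.81457557e-01, -2.99693638e+01,
        1.41251020e-02,  1.99405018e-03, -1.34162718e-05]), 'eef_pos': array([ 200.04861356, -592.11760749,  218.10943379]), 'orientation': array([3.09995973e+00, 5.09555148e-01, 4.03360686e-05]), 'contact_force': array([ 0.84911331,  1.2934753 , -1.3992988 ]), 'moment': array([ 0.02906714,  0.04266563, -0.07710409]), 'gripper_force': 0.0, 'opening': 85.11963921778428}
```

View pics/a.png

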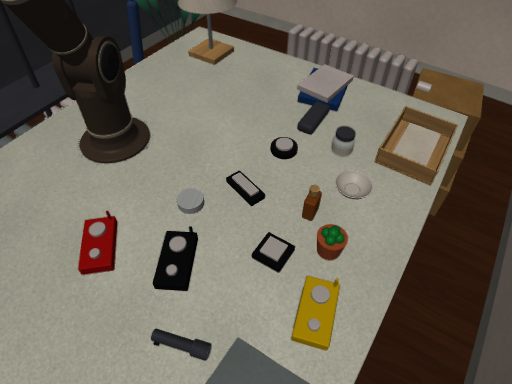

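View pics/b.png

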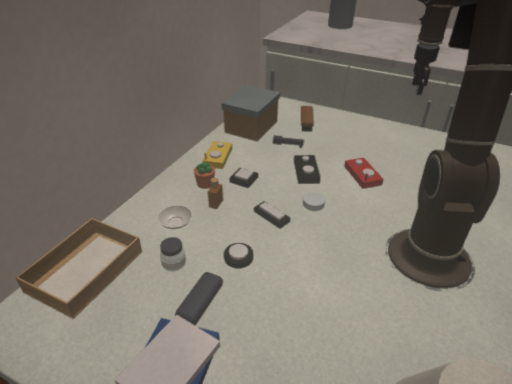

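The scene view shows three receiver shapes: black at (176,260), red at (98,245) and yellow at (317,312). The black one is meant; its small button is near (172,270), and its large one near (178,244) at the aerial end. The candidates for the round switch are the black disc with a white pad at (284,147), the plain tin at (190,201) and the bowl at (353,185); I choose the disc. Next I'll measure the white tops in both cameras and take one close crop.

Run:
```python
from h import *
S={"scene":{"small":(172,270),"large":(178,244),"round":(284,145)},"side":{"small":(305,159),"large":(308,171),"round":(238,252)}}
# large/small in side view: decide by geometry below
crops=[]
for c in S:
    f=grab_frame(c);im=f["frame"];g=im.min(2)
    for n,(u,v) in S[c].items():
        w=16;sub=g[v-w:v+w,u-w:u+w]
        k,lab,st,ce=cv2.connectedComponentsWithStats((sub>(int(sub[w-3:w+3,w-3:w+3].max())*0.75)).astype(np.uint8))
        i=lab[w,w]; 
        z=30 if n=="round" else 40
        px=ce[i]+[u-w,v-w]
        print(c,n,i,st[i],px.round(1),ray(f,px,z).round(1))
    a,b=((150,220,60),(258,118,60)) if c=="scene" else ((278,140,60),(210,225,60))
    for (x,y,s) in (a,b): crops.append(cv2.resize(im[y:y+s,x:x+s],(290,290),interpolation=cv2.INTER_CUBIC))
cv2.imwrite("pics/c.png",np.vstack([np.hstack(crops[:2]),np.hstack(crops[2:])]))
```

```text
scene small 2 [11 11 10 10 76] [171.1 269.3] [ 500.  -276.3   40. ]
scene large 3 [  8   9  16  14 178] [177.3 243.3] [ 465.1 -214.    40. ]
scene round 1 [  0   0  32  32 667] [283.5 141.8] [487.7 259.   30. ]
side small 2 [14 13  6  4 19] [305.6 157.4] [ 493.7 -270.    40. ]
side large 3 [11 11 11  6 54] [308.  168.4] [ 458.7 -206.2   40. ]
side round 2 [  7   8  19  14 206] [238.  250.4] [487.  262.4  30. ]
```

View pics/c.png

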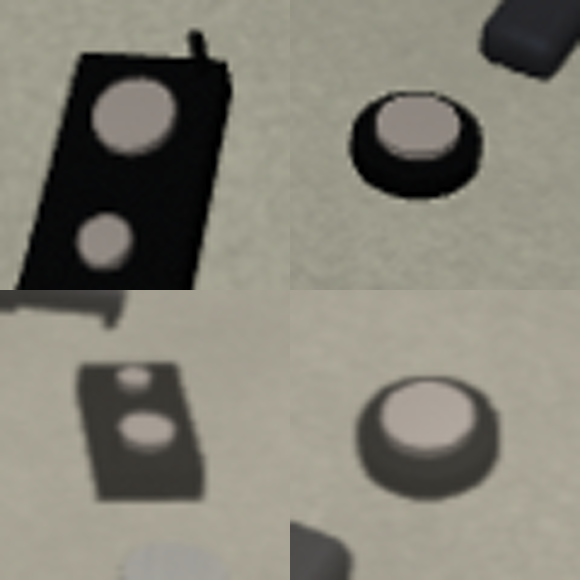

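The crop confirms the black receiver, with its aerial at the large-button end and the small button away from it. The round switch is the black disc with the white pad. The button spacing measures 71–73 mm against 72 mm given, so the positions hold. I'll work out the shift in tool axes.

```bash
cat >> h.py <<'E'
def shift(P):
    s=arm.get_state();R=cv2.Rodrigues(np.array(s["orientation"]))[0]
    print("t",s["clock"],"pos",s["eef_pos"].round(1),"F",s["contact_force"].round(1),"open",round(s["opening"],1),"oh",arm.finger_overhang)
    print("tool shift cm",(R.T@(np.array(P)-s["eef_pos"])/10).round(2))
    return R
E
python3 -c "
from h import *
print(shift((497,-273,160)).round(2))"
```

```text
t 0.8 pos [ 200.  -592.2  218.1] F [-0.1  0.3  0.2] open 85.7 oh 19.0
tool shift cm [ 38.35 -20.73   5.81]
[[ 0.95  0.32  0.  ]
 [ 0.32 -0.95 -0.  ]
 [-0.    0.   -1.  ]]
```

Call:
arm_command(
  steps=[
    {"x":3.2,"y":-1.7,"fingers":0},
    {"x":6.4,"y":-3.4,"fingers":0},
    {"x":9.6,"y":-5.2,"fingers":0},
    {"x":12.8,"y":-6.9,"fingers":0},
    {"x":16,"y":-8.6,"fingers":0},
  ],
  force=30,
)

```text
invalid input
```

Call:
arm_command(
  steps=[
    {"x":3.2,"y":-1.7,"fingers":0},
    {"x":6.4,"y":-3.4,"fingers":0},
    {"x":9.6,"y":-5.2,"fingers":0},
    {"x":12.8,"y":-6.9,"fingers":0},
    {"x":16,"y":-8.6,"fingers":0},
  ],
)

```text
invalid input
```

Call:
arm_command(
  steps=[
    {"x":2.4,"y":-1.3,"z":1},
    {"x":4.4,"y":-2.5,"z":2},
    {"x":6.2,"y":-3.4,"z":4},
    {"x":6.3,"y":-3.5,"z":5.8},
    {"x":6.3,"y":-3.5,"z":5.8},
  ],
)

```text
invalid input
```

Run:
```python
from h import *
shift((497,-273,160))
f=grab_frame("wrist");cv2.imwrite("pics/d.png",f["frame"])
s=arm.get_state()
R=cv2.Rodrigues(s["orientation"])[0]
print("tip px",proj(f,s["eef_pos"]+R[:,2]*19), "small",proj(f,(497,-273,40)),"large",proj(f,(462,-210,40)))
for r in models.outline_of("wrist","pair_button_top")[:2]: print(r["p"],r["box"])
```

```text
t 0.8 pos [ 200.  -592.2  218.1] F [-0.1  0.3  0.2] open 85.7 oh 19.0
tool shift cm [ 38.35 -20.73   5.81]
tip px [[257.7692504  218.71275262]] small [[  48.85701592 -207.08820342]] large [[ -13.54475808 -182.15572398]]
0.61 [68.9, 0.9, 93.9, 20.5]
```

View pics/d.png

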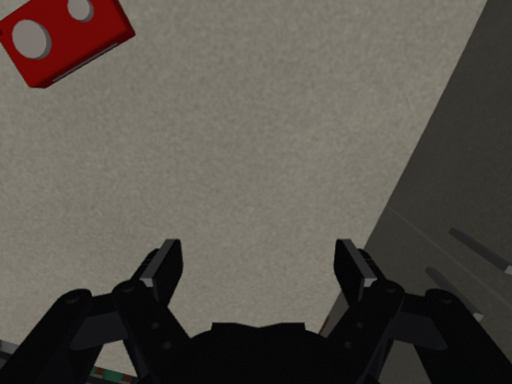

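The arm has not moved: the wrist view shows only the red decoy, at (65,40). The calls were refused, so I'll try rows with every field filled.

Call:
arm_command(
  steps=[
    {"x":3.2,"y":-1.7,"z":0,"rx":0,"ry":0,"rz":0,"fingers":0},
    {"x":6.4,"y":-3.4,"z":0,"rx":0,"ry":0,"rz":0,"fingers":0},
    {"x":9.6,"y":-5.2,"z":0,"rx":0,"ry":0,"rz":0,"fingers":0},
    {"x":12.8,"y":-6.9,"z":0,"rx":0,"ry":0,"rz":0,"fingers":0},
    {"x":16,"y":-8.6,"z":0,"rx":0,"ry":0,"rz":0,"fingers":0},
  ],
  force=30,
)

```text
clock: 1.32
eef_pos: [325.0, -458.1, 218.2]
orientation: [3.1, 0.509, 0.0]
contact_force: [0.1, 0.1, -0.1]
opening: 25.5
gripper_force: 0.0
```

Call:
arm_command(
  steps=[
    {"x":3.2,"y":-1.7,"z":0,"rx":0,"ry":0,"rz":0,"fingers":0},
    {"x":6.4,"y":-3.4,"z":0,"rx":0,"ry":0,"rz":0,"fingers":0},
    {"x":9.6,"y":-5.2,"z":0,"rx":0,"ry":0,"rz":0,"fingers":0},
    {"x":12.8,"y":-6.9,"z":0,"rx":0,"ry":0,"rz":0,"fingers":0},
    {"x":16,"y":-8.6,"z":0,"rx":0,"ry":0,"rz":0,"fingers":0},
  ],
)

```text
clock: 1.73
eef_pos: [449.1, -325.4, 218.4]
orientation: [3.1, 0.509, 0.0]
contact_force: [0.4, -1.6, 0.4]
opening: 0.1
gripper_force: 0.0
```

Call:
arm_command(
  steps=[
    {"x":2.4,"y":-1.3,"z":1,"rx":0,"ry":0,"rz":0,"fingers":0},
    {"x":4.4,"y":-2.5,"z":2,"rx":0,"ry":0,"rz":0,"fingers":0},
    {"x":6.2,"y":-3.4,"z":4,"rx":0,"ry":0,"rz":0,"fingers":0},
    {"x":6.3,"y":-3.5,"z":5.8,"rx":0,"ry":0,"rz":0,"fingers":0},
    {"x":6.3,"y":-3.5,"z":5.8,"rx":0,"ry":0,"rz":0,"fingers":0},
  ],
)

```text
clock: 2.15
eef_pos: [495.8, -270.9, 156.8]
orientation: [-3.096, -0.514, 0.006]
contact_force: [-1.9, -0.7, -1.1]
opening: 0.1
gripper_force: 0.0
```

Run:
```python
from h import *
shift((497,-273,160))
f=grab_frame("wrist");cv2.imwrite("pics/e.png",f["frame"])
s=arm.get_state()
R=cv2.Rodrigues(s["orientation"])[0]
print("tip px",proj(f,s["eef_pos"]+R[:,2]*19), "small",proj(f,(497,-273,40)),"large",proj(f,(462,-210,40)))
for r in models.find_in("wrist","receiver")[:2]: print(r["p"],r["box"])
```

```text
t 2.15 pos [ 495.8 -270.9  156.8] F [-1.9 -0.7 -1.1] open 0.1 oh 19.0
tool shift cm [ 0.04  0.24 -0.32]
tip px [[259.92400322 220.54144345]] small [[260.5884029  180.02463329]] large [[195.53901529 191.17238489]]
0.62 [0.0, 47.4, 29.2, 132.1]
0.6 [145.7, 137.7, 295.9, 226.7]
```

View pics/e.png

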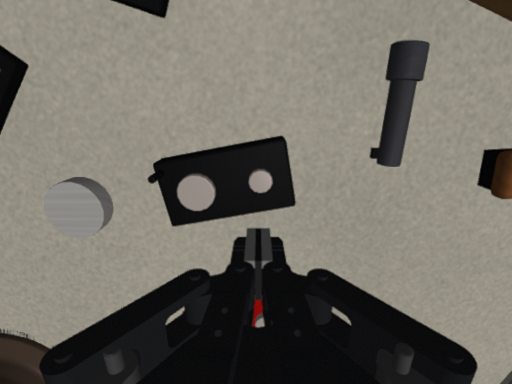

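The wrist view shows the black receiver at (225,180). Its small button is at (260,181), within 1 px of the prediction (260.6,180.0), so the estimate holds. I'll descend to just above it.

Call:
arm_command(
  steps=[
    {"x":0,"y":0,"z":3,"rx":0,"ry":0,"rz":0,"fingers":0},
    {"x":0,"y":0,"z":6,"rx":0,"ry":0,"rz":0,"fingers":0},
    {"x":0,"y":0,"z":8.5,"rx":0,"ry":0,"rz":0,"fingers":0},
    {"x":0,"y":0,"z":9.3,"rx":0,"ry":0,"rz":0,"fingers":0},
    {"x":0,"y":0,"z":9.3,"rx":0,"ry":0,"rz":0,"fingers":0},
  ],
)

```text
clock: 2.67
eef_pos: [495.4, -274.1, 66.3]
orientation: [-3.099, -0.507, 0.003]
contact_force: [-0.2, -0.4, 0.6]
opening: 0.1
gripper_force: 0.0
```

Run:
```python
from h import *
f=grab_frame("side");f=grab_frame("wrist")
R=shift((497,-273,53))
cv2.imwrite("pics/f.png",f["frame"])
```

```text
t 2.7667 pos [ 497.3 -274.5   68.7] F [-0.2 -0.2 -0.1] open 0.1 oh 19.0
tool shift cm [ 0.01 -0.15  1.57]
```

View pics/f.png

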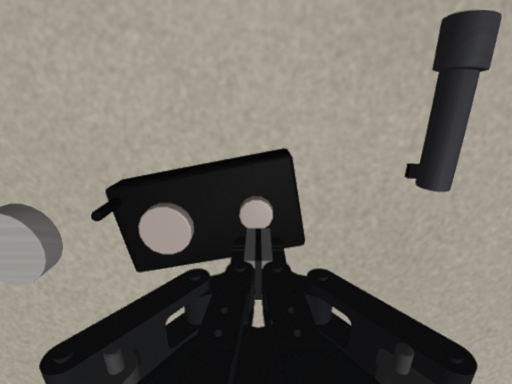

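The tips hang about 10 mm above the small button, which shows at (256,213). The large button, at (165,228), is well clear. Pressing in small steps.

Call:
arm_command(
  steps=[
    {"x":0,"y":-0.1,"z":0.6,"rx":0,"ry":0,"rz":0,"fingers":0},
    {"x":0,"y":-0.1,"z":0.9,"rx":0,"ry":0,"rz":0,"fingers":0},
    {"x":0,"y":-0.1,"z":1.1,"rx":0,"ry":0,"rz":0,"fingers":0},
    {"x":0,"y":-0.1,"z":1.25,"rx":0,"ry":0,"rz":0,"fingers":0},
    {"x":0,"y":-0.1,"z":1.25,"rx":0,"ry":0,"rz":0,"fingers":0},
  ],
)

```text
clock: 3.18
eef_pos: [496.3, -272.5, 54.6]
orientation: [3.1, 0.51, -0.0]
contact_force: [0.3, -0.0, -0.5]
opening: -0.1
gripper_force: 0.0
```

Call:
arm_command(
  steps=[
    {"x":0,"y":0,"z":0,"rx":0,"ry":0,"rz":0,"fingers":0},
    {"x":0,"y":0,"z":0,"rx":0,"ry":0,"rz":0,"fingers":0},
  ],
)

```text
clock: 3.35
eef_pos: [496.4, -272.5, 54.7]
orientation: [3.1, 0.51, 0.0]
contact_force: [-0.9, -0.0, 0.5]
opening: 0.3
gripper_force: 0.0
```

Call:
arm_command(
  steps=[
    {"x":0,"y":0,"z":0.1,"rx":0,"ry":0,"rz":0,"fingers":0},
    {"x":0,"y":0,"z":0.2,"rx":0,"ry":0,"rz":0,"fingers":0},
    {"x":0,"y":0,"z":0.2,"rx":0,"ry":0,"rz":0,"fingers":0},
  ],
)

```text
clock: 3.6
eef_pos: [496.2, -272.5, 52.4]
orientation: [-3.1, -0.509, 0.0]
contact_force: [-0.4, 0.5, -0.2]
opening: 0.1
gripper_force: 0.0
```

Run:
```python
from h import *
f=grab_frame("wrist");g=grab_frame("scene")
shift((497,-273,53))
a=cv2.resize(f["frame"][130:300,150:350],(600,510),interpolation=3);cv2.imwrite("pics/g.png",a)
```

```text
t 3.7 pos [ 496.3 -272.4   52.5] F [-0.   0.1  0.2] open 0.2 oh 19.0
tool shift cm [ 0.05  0.08 -0.05]
```

View pics/g.png

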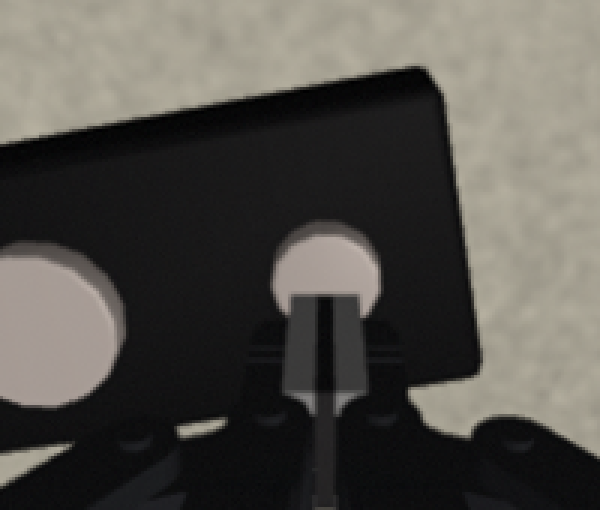

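The crop shows the fingertip edge over the button around (326,300), with the button's side wall still visible and no force felt. It seems not to be pressed yet, so I'll check the tip geometry in the scene, side and wrist views.

Run:
```python
from h import *
f=grab_frame("wrist");g=grab_frame("side");e=grab_frame("scene");s=arm.get_state()
R=cv2.Rodrigues(s["orientation"])[0];p=s["eef_pos"]
for z in(0,6,12,19):
    print(z,[proj(f,p+R@np.array([x,0,z]))[0].round(1).tolist() for x in(-11,0,11)])
c=-cv2.Rodrigues(f["rvec"])[0].T@np.ravel(f["tvec"]);print("cam in tool",(R.T@(c-p)).round())
ims=[]
for q in(e,g):
    t=proj(q,p+R[:,2]*19)[0];print("tip",t.round(1),"btn",proj(q,(497,-273,40))[0].round(1))
    u,v=np.round(t).astype(int);ims.append(cv2.resize(q["frame"][v-30:v+30,u-20:u+20],(390,585),interpolation=3))
cv2.imwrite("pics/i.png",np.hstack(ims))
```

```text
0 [[257.8, 245.6], [257.8, 230.8], [257.8, 215.4]]
6 [[257.9, 241.1], [257.9, 226.7], [257.9, 211.7]]
12 [[257.9, 237.0], [257.9, 222.9], [257.9, 208.3]]
19 [[257.9, 232.4], [257.9, 218.7], [257.9, 204.5]]
cam in tool [  80.    0. -157.]
tip [171.4 268.7] btn [171.  267.6]
tip [305.  158.3] btn [305.1 156.8]
```

View pics/i.png

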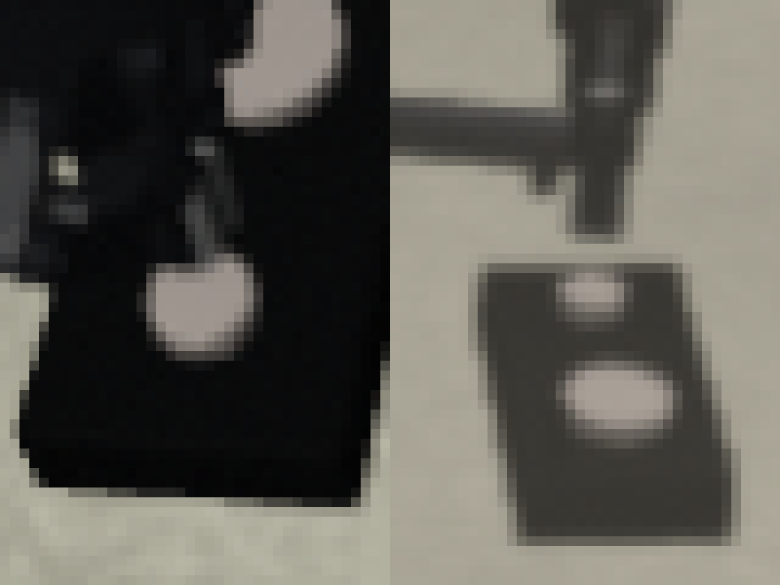

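Run:
```python
from h import *
from scipy.optimize import least_squares
g=grab_frame("side");e=grab_frame("scene");f=grab_frame("wrist");s=arm.get_state()
R=cv2.Rodrigues(s["orientation"])[0];p=s["eef_pos"]
r=least_squares(lambda P:np.r_[proj(g,P)[0]-[306,152.8],proj(e,P)[0]-[172,265.7]],p)
print(p.round(1),r.x.round(1),r.fun.round(1),"in tool",(R.T@(r.x-p)).round(1))
for z in(19,10,5,0,-5): print(z,[q.round(1).tolist() for q in(proj(g,p+R[:,2]*z)[0],proj(e,p+R[:,2]*z)[0])])
for x in(0,4,8,11):
  print(x,[ (z,proj(f,p+R@np.array([x,0,z]))[0,1].round(1)) for z in (19,10,5,0,-5,-10)])
```

```text
[ 496.3 -272.5   52.6] [ 500.9 -273.7   54.6] [-1.5  0.4 -0.9 -0.2] in tool [ 4.   2.6 -2. ]
19 [[305.0, 158.3], [171.4, 268.7]]
10 [[305.2, 156.3], [170.8, 266.7]]
5 [[305.3, 155.2], [170.4, 265.7]]
0 [[305.5, 154.1], [170.0, 264.5]]
-5 [[305.6, 152.9], [169.7, 263.4]]
0 [(19, np.float64(218.7)), (10, np.float64(224.2)), (5, np.float64(227.4)), (0, np.float64(230.8)), (-5, np.float64(234.4)), (-10, np.float64(238.2))]
4 [(19, np.float64(213.7)), (10, np.float64(218.9)), (5, np.float64(222.0)), (0, np.float64(225.3)), (-5, np.float64(228.8)), (-10, np.float64(232.4))]
8 [(19, np.float64(208.5)), (10, np.float64(213.5)), (5, np.float64(216.5)), (0, np.float64(219.7)), (-5, np.float64(223.0)), (-10, np.float64(226.5))]
11 [(19, np.float64(204.6)), (10, np.float64(209.4)), (5, np.float64(212.3)), (0, np.float64(215.4)), (-5, np.float64(218.6)), (-10, np.float64(222.1))]
```

Triangulating the visible tip puts it near z ≈ 50–55 mm, so the real tips end about 15–20 mm higher than the nominal 19 mm overhang. That fits the zero force reading. I'll keep descending in small steps on force feedback.

Call:
arm_command(
  steps=[
    {"x":0,"y":0,"z":0.2,"rx":0,"ry":0,"rz":0,"fingers":0},
    {"x":0,"y":0,"z":0.4,"rx":0,"ry":0,"rz":0,"fingers":0},
    {"x":0,"y":0,"z":0.6,"rx":0,"ry":0,"rz":0,"fingers":0},
    {"x":0,"y":0,"z":0.6,"rx":0,"ry":0,"rz":0,"fingers":0},
  ],
)

```text
clock: 4.33
eef_pos: [496.0, -272.3, 46.0]
orientation: [-3.1, -0.509, 0.001]
contact_force: [-1.1, -1.2, 0.5]
opening: 0.1
gripper_force: 0.0
```

Call:
arm_command(
  steps=[
    {"x":0,"y":0,"z":0.15,"rx":0,"ry":0,"rz":0,"fingers":0},
    {"x":0,"y":0,"z":0.3,"rx":0,"ry":0,"rz":0,"fingers":0},
    {"x":0,"y":0,"z":0.3,"rx":0,"ry":0,"rz":0,"fingers":0},
  ],
)

```text
clock: 4.58
eef_pos: [496.1, -272.4, 43.2]
orientation: [-3.1, -0.51, 0.001]
contact_force: [-0.0, -0.8, 0.4]
opening: 0.0
gripper_force: 0.0
```

Call:
arm_command(
  steps=[
    {"x":0,"y":0,"z":0.15,"rx":0,"ry":0,"rz":0,"fingers":0},
    {"x":0,"y":0,"z":0.3,"rx":0,"ry":0,"rz":0,"fingers":0},
    {"x":0,"y":0,"z":0.3,"rx":0,"ry":0,"rz":0,"fingers":0},
  ],
)

```text
clock: 4.83
eef_pos: [496.1, -272.4, 40.3]
orientation: [-3.1, -0.51, 0.001]
contact_force: [1.2, 0.9, -0.4]
opening: -0.1
gripper_force: 0.0
```

Run:
```python
from h import *
f=grab_frame("wrist");g=grab_frame("side");s=arm.get_state();print(s["eef_pos"],s["contact_force"])
a=cv2.resize(f["frame"][170:270,200:300],(400,400),interpolation=3)
b=cv2.resize(g["frame"][130:180,280:330],(400,400),interpolation=3);cv2.imwrite("pics/j.png",np.hstack([a,b]))
```

```text
[ 496.27420741 -272.46976234   40.52362948] [0.45891562 0.51573501 0.35896652]
```

View pics/j.png

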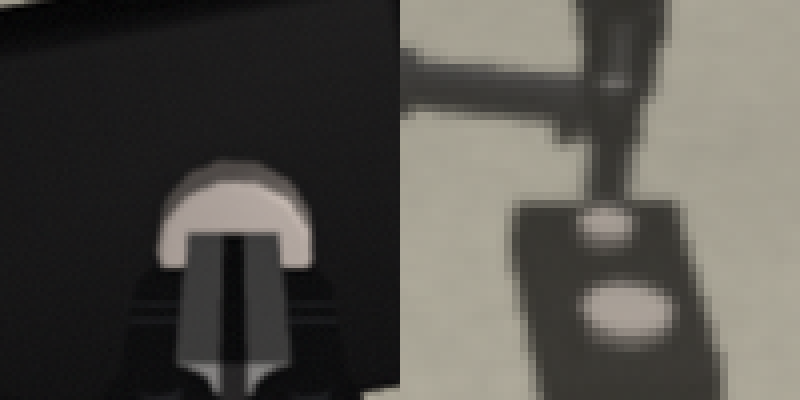

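The tip now overlaps the lower half of the button, still just above it, and no force shows. I'll continue down.

Call:
arm_command(
  steps=[
    {"x":0,"y":0,"z":0.1,"rx":0,"ry":0,"rz":0,"fingers":0},
    {"x":0,"y":0,"z":0.2,"rx":0,"ry":0,"rz":0,"fingers":0},
    {"x":0,"y":0,"z":0.2,"rx":0,"ry":0,"rz":0,"fingers":0},
    {"x":0,"y":0,"z":0.2,"rx":0,"ry":0,"rz":0,"fingers":0},
  ],
)

```text
clock: 5.27
eef_pos: [496.2, -272.5, 38.5]
orientation: [-3.1, -0.51, 0.0]
contact_force: [0.8, 0.1, 0.1]
opening: 0.4
gripper_force: 0.0
```

Call:
arm_command(
  steps=[
    {"x":0,"y":0,"z":0.1,"rx":0,"ry":0,"rz":0,"fingers":0},
    {"x":0,"y":0,"z":0.2,"rx":0,"ry":0,"rz":0,"fingers":0},
    {"x":0,"y":0,"z":0.2,"rx":0,"ry":0,"rz":0,"fingers":0},
    {"x":0,"y":0,"z":0.2,"rx":0,"ry":0,"rz":0,"fingers":0},
  ],
)

```text
clock: 5.6
eef_pos: [496.3, -272.4, 36.5]
orientation: [-3.1, -0.51, 0.0]
contact_force: [0.4, -0.6, 0.1]
opening: 0.2
gripper_force: 0.0
```

```bash
python3 -c "
from h import *
for i in range(4): f=grab_frame('wrist');s=arm.get_state();print(s['eef_pos'].round(1),s['contact_force'].round(2))
R=cv2.Rodrigues(s['orientation'])[0]
print(proj(f,(497,-273,40)),proj(f,(497,-273,34)))
g=f['frame'].min(2)[170:270,200:320];k,l,st,c=cv2.connectedComponentsWithStats((g>110).astype(np.uint8));print(st)"
```

```text
[ 496.3 -272.5   36.6] [ 0.44 -0.31  0.01]
[ 496.3 -272.5   36.6] [-0.01  0.06  0.2 ]
[ 496.3 -272.5   36.6] [ 0.57  0.49 -0.79]
[ 496.3 -272.5   36.6] [-0.07  0.68  0.15]
[[258.81458874 232.56244831]] [[258.79408158 228.35950606]]
[[    0     0   120   100 10450]
 [    0     0    12     3    21]
 [  102     0    18   100  1107]
 [   39    48    39    19   393]
 [   49    91     5     5    13]
 [   62    91     6     5    16]]
```

Call:
arm_command(
  steps=[
    {"x":0,"y":0,"z":0.1,"rx":0,"ry":0,"rz":0,"fingers":0},
    {"x":0,"y":0,"z":0.2,"rx":0,"ry":0,"rz":0,"fingers":0},
    {"x":0,"y":0,"z":0.2,"rx":0,"ry":0,"rz":0,"fingers":0},
    {"x":0,"y":0,"z":0.2,"rx":0,"ry":0,"rz":0,"fingers":0},
  ],
)

```text
clock: 6.13
eef_pos: [496.2, -272.4, 34.5]
orientation: [-3.1, -0.51, 0.0]
contact_force: [0.6, -0.0, -0.2]
opening: -0.1
gripper_force: 0.0
```

Call:
arm_command(
  steps=[
    {"x":0,"y":0,"z":0.1,"rx":0,"ry":0,"rz":0,"fingers":0},
    {"x":0,"y":0,"z":0.2,"rx":0,"ry":0,"rz":0,"fingers":0},
    {"x":0,"y":0,"z":0.2,"rx":0,"ry":0,"rz":0,"fingers":0},
    {"x":0,"y":0,"z":0.2,"rx":0,"ry":0,"rz":0,"fingers":0},
  ],
)

```text
clock: 6.47
eef_pos: [496.3, -272.5, 32.5]
orientation: [-3.1, -0.51, 0.0]
contact_force: [0.5, 0.3, -0.1]
opening: -0.1
gripper_force: 0.0
```

```bash
cat > p.py <<'E'
from h import *
F=[]
for i in range(5): f=grab_frame('wrist');s=arm.get_state();F.append(s['contact_force'])
print(s['clock'],s['eef_pos'].round(1),np.mean(F,0).round(2))
print("pred rows z40,z34",proj(f,[(497,-273,40),(497,-273,34)])[:,1].round(1))
g=f['frame'].min(2)[170:270,215:300];k,l,st,c=cv2.connectedComponentsWithStats((g>110).astype(np.uint8))
print([(q+[215,170,0,0,0]).tolist() for q in st[1:] if q[4]>50])
E
python3 p.py
```

```text
6.7167 [ 496.3 -272.5   32.6] [ 0.09 -0.19 -0.04]
pred rows z40,z34 [235.5 231.1]
[[239, 220, 39, 17, 295]]
```

Call:
arm_command(
  steps=[
    {"x":0,"y":0,"z":0.1,"rx":0,"ry":0,"rz":0,"fingers":0},
    {"x":0,"y":0,"z":0.2,"rx":0,"ry":0,"rz":0,"fingers":0},
    {"x":0,"y":0,"z":0.2,"rx":0,"ry":0,"rz":0,"fingers":0},
    {"x":0,"y":0,"z":0.2,"rx":0,"ry":0,"rz":0,"fingers":0},
  ],
)

```text
clock: 7.05
eef_pos: [496.2, -272.5, 30.5]
orientation: [-3.1, -0.509, 0.0]
contact_force: [-0.3, 0.2, 0.7]
opening: -0.1
gripper_force: 0.0
```

```bash
python3 p.py
```

```text
7.3 [ 496.3 -272.5   30.6] [ 0.06 -0.    0.07]
pred rows z40,z34 [237.1 232.6]
[[239, 222, 39, 15, 248]]
```

Call:
arm_command(
  steps=[
    {"x":0,"y":0,"z":0.1,"rx":0,"ry":0,"rz":0,"fingers":0},
    {"x":0,"y":0,"z":0.2,"rx":0,"ry":0,"rz":0,"fingers":0},
    {"x":0,"y":0,"z":0.2,"rx":0,"ry":0,"rz":0,"fingers":0},
    {"x":0,"y":0,"z":0.2,"rx":0,"ry":0,"rz":0,"fingers":0},
  ],
)

```text
clock: 7.63
eef_pos: [496.2, -272.5, 28.5]
orientation: [-3.1, -0.51, 0.0]
contact_force: [-0.1, 0.9, 0.1]
opening: 0.3
gripper_force: 0.0
```

```bash
python3 p.py
```

```text
7.8833 [ 496.3 -272.5   28.6] [ 0.1   0.22 -0.06]
pred rows z40,z34 [238.6 234. ]
[[239, 223, 39, 14, 203]]
```

Run:
```python
from h import *
s=arm.get_state();R=cv2.Rodrigues(s["orientation"])[0];p=s["eef_pos"];ims=[]
for c,(w,h) in(("scene",(26,38)),("side",(26,38)),("wrist",(52,76))):
    q=grab_frame(c);t=proj(q,(497,-273,40))[0].round().astype(int)
    print(c,t,[(z,proj(q,p+R[:,2]*z)[0].round(1)) for z in(19,0,-20)])
    im=q["frame"][t[1]-h+6:t[1]+h+6-12,t[0]-w:t[0]+w].astype(float)
    im=(255*(im/255)**.5).astype(np.uint8)
    ims.append(cv2.resize(im,(264,590),interpolation=3))
cv2.imwrite("pics/k.png",np.hstack(ims))
```

```text
scene [171 268] [(19, array([173.1, 273.7])), (0, array([171.8, 269.8])), (-20, array([170.3, 265.4]))]
side [305 157] [(19, array([304.5, 163.6])), (0, array([304.9, 159.5])), (-20, array([305.4, 155. ]))]
wrist [259 239] [(19, array([257.8, 218.7])), (0, array([257.7, 230.8])), (-20, array([257.7, 246.5]))]
```

View pics/k.png

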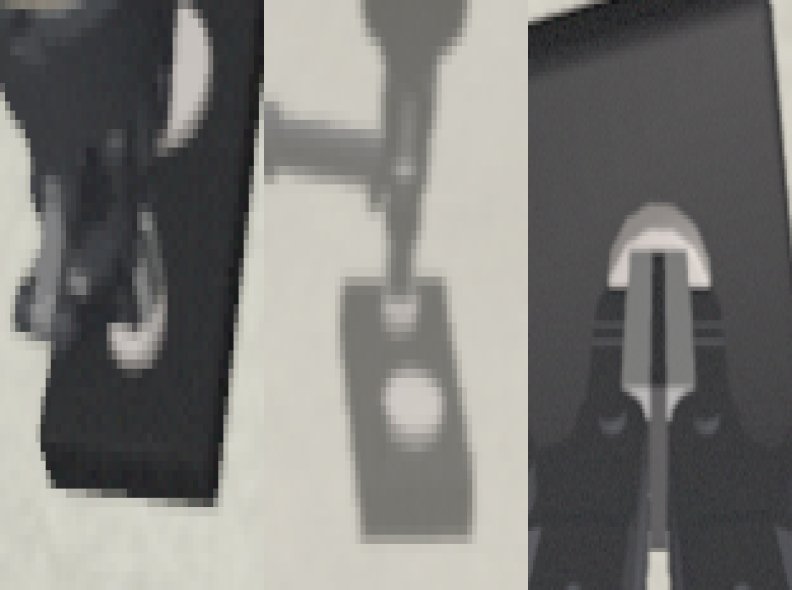

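In all three views the tip end lies over the button's centre, just above its face: side row ≈157, wrist (258,228). The real tip is about 11 mm behind the TCP, so contact is imminent. I'll go on by force.

Call:
arm_command(
  steps=[
    {"x":0,"y":0,"z":0.1,"rx":0,"ry":0,"rz":0,"fingers":0},
    {"x":0,"y":0,"z":0.2,"rx":0,"ry":0,"rz":0,"fingers":0},
    {"x":0,"y":0,"z":0.2,"rx":0,"ry":0,"rz":0,"fingers":0},
  ],
)

```text
clock: 8.28
eef_pos: [496.4, -272.6, 26.5]
orientation: [3.1, 0.509, 0.0]
contact_force: [-0.1, -0.9, 1.6]
opening: -0.4
gripper_force: 0.8
```

Call:
arm_command(
  steps=[
    {"x":0,"y":0,"z":0.1,"rx":0,"ry":0,"rz":0,"fingers":0},
    {"x":0,"y":0,"z":0.2,"rx":0,"ry":0,"rz":0,"fingers":0},
    {"x":0,"y":0,"z":0.2,"rx":0,"ry":0,"rz":0,"fingers":0},
  ],
)

```text
clock: 8.53
eef_pos: [496.4, -272.6, 24.6]
orientation: [3.1, 0.509, 0.0]
contact_force: [-1.0, 0.4, 3.4]
opening: 0.2
gripper_force: 1.3
```

```bash
python3 p.py
```

```text
8.7833 [ 496.4 -272.5   24.7] [-0.24 -0.29  2.71]
pred rows z40,z34 [241.9 237.1]
[[249, 225, 20, 3, 51]]
```

Contact: 2.7 N at TCP z 24.7 means about 2.4 mm pressed, so full travel is near z 21.

Call:
arm_command(
  steps=[
    {"x":0,"y":0,"z":0.1,"rx":0,"ry":0,"rz":0,"fingers":0},
    {"x":0,"y":0,"z":0.2,"rx":0,"ry":0,"rz":0,"fingers":0},
    {"x":0,"y":0,"z":0.3,"rx":0,"ry":0,"rz":0,"fingers":0},
    {"x":0,"y":0,"z":0.36,"rx":0,"ry":0,"rz":0,"fingers":0},
    {"x":0,"y":0,"z":0.36,"rx":0,"ry":0,"rz":0,"fingers":0},
  ],
)

```text
clock: 9.2
eef_pos: [496.4, -272.5, 21.0]
orientation: [3.1, 0.509, 0.0]
contact_force: [-1.2, -0.4, 3.8]
opening: -0.1
gripper_force: 2.2
```

Call:
arm_command(
  steps=[
    {"x":0,"y":0,"z":0.05,"rx":0,"ry":0,"rz":0,"fingers":0},
    {"x":0,"y":0,"z":0.05,"rx":0,"ry":0,"rz":0,"fingers":0},
  ],
)

```text
clock: 9.37
eef_pos: [496.4, -272.6, 20.9]
orientation: [3.1, 0.509, 0.0]
contact_force: [-1.6, -0.8, 7.0]
opening: -0.1
gripper_force: 3.7
```

It is at the stop: the force rose to 7 N with no further travel. A short dwell with slight extra pressure, then up.

Call:
arm_command(
  steps=[
    {"x":0,"y":0,"z":0.05,"rx":0,"ry":0,"rz":0,"fingers":0},
    {"x":0,"y":0,"z":0.05,"rx":0,"ry":0,"rz":0,"fingers":0},
    {"x":0,"y":0,"z":0.05,"rx":0,"ry":0,"rz":0,"fingers":0},
    {"x":0,"y":0,"z":0.05,"rx":0,"ry":0,"rz":0,"fingers":0},
  ],
)

```text
clock: 9.7
eef_pos: [496.4, -272.6, 20.8]
orientation: [3.1, 0.509, 0.0]
contact_force: [-3.2, 0.8, 11.8]
opening: 0.3
gripper_force: 6.0
```

Call:
arm_command(
  steps=[
    {"x":0,"y":0,"z":-0.5,"rx":0,"ry":0,"rz":0,"fingers":0},
    {"x":0,"y":0,"z":-1.5,"rx":0,"ry":0,"rz":0,"fingers":0},
    {"x":0,"y":0,"z":-4.5,"rx":0,"ry":0,"rz":0,"fingers":0},
    {"x":0,"y":0,"z":-8,"rx":0,"ry":0,"rz":0,"fingers":0},
    {"x":0,"y":0,"z":-12,"rx":0,"ry":0,"rz":0,"fingers":0},
  ],
)

```text
clock: 10.12
eef_pos: [494.9, -271.7, 140.1]
orientation: [-3.097, -0.509, 0.005]
contact_force: [1.4, -0.3, 0.1]
opening: 0.0
gripper_force: 0.0
```

```bash
python3 -c "
from h import *
f=grab_frame('scene')
shift((487,262,140))"
```

```text
t 10.1667 pos [ 499.3 -273.7  149.1] F [ 3.  -1.3  5.3] open -0.1 oh 19.0
tool shift cm [ 15.98 -51.15   0.71]
```

Paired button released. Now across to the round switch at a safe height.

Call:
arm_command(
  steps=[
    {"x":1.1,"y":-3.6,"z":0,"rx":0,"ry":0,"rz":0,"fingers":0},
    {"x":2.3,"y":-7.3,"z":0,"rx":0,"ry":0,"rz":0,"fingers":0},
    {"x":3.4,"y":-11,"z":0,"rx":0,"ry":0,"rz":0,"fingers":0},
    {"x":4.6,"y":-14.6,"z":0,"rx":0,"ry":0,"rz":0,"fingers":0},
    {"x":5.7,"y":-18.3,"z":0,"rx":0,"ry":0,"rz":0,"fingers":0},
  ],
)

```text
clock: 10.58
eef_pos: [491.3, -79.3, 140.2]
orientation: [3.1, 0.509, 0.0]
contact_force: [1.5, -0.3, 0.7]
opening: -0.0
gripper_force: 0.0
```

Call:
arm_command(
  steps=[
    {"x":1.1,"y":-3.6,"z":0,"rx":0,"ry":0,"rz":0,"fingers":0},
    {"x":2.3,"y":-7.3,"z":0,"rx":0,"ry":0,"rz":0,"fingers":0},
    {"x":3.4,"y":-11,"z":0,"rx":0,"ry":0,"rz":0,"fingers":0},
    {"x":4.6,"y":-14.6,"z":0,"rx":0,"ry":0,"rz":0,"fingers":0},
    {"x":5.7,"y":-18.3,"z":0,"rx":0,"ry":0,"rz":0,"fingers":0},
  ],
)

```text
clock: 11.0
eef_pos: [486.7, 112.3, 140.2]
orientation: [3.1, 0.509, 0.0]
contact_force: [1.9, -0.2, -0.7]
opening: 0.1
gripper_force: 0.0
```

Call:
arm_command(
  steps=[
    {"x":1.1,"y":-3.6,"z":0,"rx":0,"ry":0,"rz":0,"fingers":0},
    {"x":2.3,"y":-7.3,"z":0,"rx":0,"ry":0,"rz":0,"fingers":0},
    {"x":3.4,"y":-11,"z":0,"rx":0,"ry":0,"rz":0,"fingers":0},
    {"x":4.6,"y":-14.5,"z":0,"rx":0,"ry":0,"rz":0,"fingers":0},
    {"x":4.6,"y":-14.5,"z":0,"rx":0,"ry":0,"rz":0,"fingers":0},
  ],
)

```text
clock: 11.42
eef_pos: [482.3, 271.8, 140.5]
orientation: [-3.092, -0.523, -0.002]
contact_force: [-0.5, 0.2, 1.0]
opening: 0.1
gripper_force: 0.0
```

```bash
cat > q.py <<'E'
from h import *
for i in range(3): f=grab_frame('wrist')
shift((487,262,60))
print("pred",proj(f,(487,262,30)).round(1))
for r in models.find_in('wrist','round_switch')[:3]: print(round(r['p'],2),r['box'],ray(f,((r['box'][0]+r['box'][2])/2,(r['box'][1]+r['box'][3])/2),15).round(1))
u,v=proj(f,(487,262,30))[0].astype(int)
y0,x0=max(v-60,0),max(u-60,0);g=f['frame'].min(2)[y0:v+60,x0:u+60]
k,l,st,c=cv2.connectedComponentsWithStats((g>115).astype(np.uint8))
for q,e in zip(st[1:],c[1:]):
    if q[4]>150:
        px=(q[0]+q[2]/2-.5+x0,q[1]+q[3]/2-.5+y0);print(q[2:],px,ray(f,px,30).round(1))
E
python3 q.py
```

```text
t 11.5667 pos [483.9 262.6 139.6] F [ 0.8 -0.4  0.6] open -0.3 oh 19.0
tool shift cm [0.28 0.16 7.96]
pred [[261.4 180.3]]
0.66 [226.9, 140.0, 301.8, 214.7] [487.1 258.5  15. ]
[ 120  120 9075] (np.float64(260.5), np.float64(179.5)) [487.5 263.2  30. ]
[  52   50 1986] (np.float64(263.5), np.float64(179.5)) [488.5 260.2  30. ]
```

The wrist detection of the pad gives (488.5, 260.2), with a blob 52 px wide for 56 mm, in agreement with the side view. I'll descend with a 3 mm correction, expecting contact near TCP z 17.

Call:
arm_command(
  steps=[
    {"x":0.3,"y":0.3,"z":3,"rx":0,"ry":0,"rz":0,"fingers":0},
    {"x":0.3,"y":0.3,"z":6,"rx":0,"ry":0,"rz":0,"fingers":0},
    {"x":0.3,"y":0.3,"z":8.5,"rx":0,"ry":0,"rz":0,"fingers":0},
    {"x":0.3,"y":0.3,"z":10,"rx":0,"ry":0,"rz":0,"fingers":0},
    {"x":0.3,"y":0.3,"z":10.5,"rx":0,"ry":0,"rz":0,"fingers":0},
  ],
)

```text
clock: 12.03
eef_pos: [487.1, 257.8, 32.4]
orientation: [3.098, 0.505, -0.006]
contact_force: [-0.2, 0.1, 0.4]
opening: 0.0
gripper_force: 0.0
```

Call:
arm_command(
  steps=[
    {"x":0,"y":0,"z":0.3,"rx":0,"ry":0,"rz":0,"fingers":0},
    {"x":0,"y":0,"z":0.6,"rx":0,"ry":0,"rz":0,"fingers":0},
    {"x":0,"y":0,"z":0.8,"rx":0,"ry":0,"rz":0,"fingers":0},
    {"x":0,"y":0,"z":0.8,"rx":0,"ry":0,"rz":0,"fingers":0},
    {"x":0,"y":0,"z":0.8,"rx":0,"ry":0,"rz":0,"fingers":0},
  ],
)

```text
clock: 12.45
eef_pos: [488.6, 261.1, 27.8]
orientation: [-3.1, -0.509, -0.002]
contact_force: [-0.1, 0.7, 0.6]
opening: -0.1
gripper_force: 0.0
```

```bash
python3 q.py
```

```text
t 12.6 pos [488.4 261.2  27.5] F [-0.1  0.7 -1.5] open -0.1 oh 19.0
tool shift cm [-0.1  -0.13 -3.25]
pred [[255.8 234.1]]
0.73 [198.7, 162.4, 323.7, 270.9] [493.5 260.3  15. ]
[  29  101 1011] (np.float64(209.0), np.float64(224.0)) [484.2 292.7  30. ]
[ 16  20 154] (np.float64(306.5), np.float64(183.5)) [529.4 243.7  30. ]
[  84   66 3016] (np.float64(259.5), np.float64(227.5)) [492.2 261.2  30. ]
[ 21  24 216] (np.float64(304.0), np.float64(262.5)) [477.1 224.3  30. ]
```

Call:
arm_command(
  steps=[
    {"x":0,"y":0,"z":0.3,"rx":0,"ry":0,"rz":0,"fingers":0},
    {"x":0,"y":0,"z":0.6,"rx":0,"ry":0,"rz":0,"fingers":0},
    {"x":0,"y":0,"z":0.9,"rx":0,"ry":0,"rz":0,"fingers":0},
    {"x":0,"y":0,"z":1.1,"rx":0,"ry":0,"rz":0,"fingers":0},
    {"x":0,"y":0,"z":1.2,"rx":0,"ry":0,"rz":0,"fingers":0},
  ],
)

```text
clock: 13.07
eef_pos: [488.1, 260.9, 14.6]
orientation: [3.1, 0.51, -0.001]
contact_force: [-0.3, 0.3, 3.4]
opening: -0.0
gripper_force: 1.3
```

Call:
arm_command(
  steps=[
    {"x":0,"y":0,"z":0.1,"rx":0,"ry":0,"rz":0,"fingers":0},
    {"x":0,"y":0,"z":0.2,"rx":0,"ry":0,"rz":0,"fingers":0},
    {"x":0,"y":0,"z":0.3,"rx":0,"ry":0,"rz":0,"fingers":0},
    {"x":0,"y":0,"z":0.3,"rx":0,"ry":0,"rz":0,"fingers":0},
  ],
)

```text
clock: 13.4
eef_pos: [488.0, 260.9, 11.9]
orientation: [3.1, 0.51, -0.0]
contact_force: [-0.7, -1.0, 3.9]
opening: 0.2
gripper_force: 1.9
```

Call:
arm_command(
  steps=[
    {"x":0,"y":0,"z":0.05,"rx":0,"ry":0,"rz":0,"fingers":0},
    {"x":0,"y":0,"z":0.12,"rx":0,"ry":0,"rz":0,"fingers":0},
    {"x":0,"y":0,"z":0.12,"rx":0,"ry":0,"rz":0,"fingers":0},
  ],
)

```text
clock: 13.65
eef_pos: [488.1, 260.9, 10.9]
orientation: [3.1, 0.509, -0.0]
contact_force: [-1.9, -1.0, 5.1]
opening: -0.1
gripper_force: 2.6
```

Call:
arm_command(
  steps=[
    {"x":0,"y":0,"z":0.05,"rx":0,"ry":0,"rz":0,"fingers":0},
    {"x":0,"y":0,"z":0.05,"rx":0,"ry":0,"rz":0,"fingers":0},
  ],
)

```text
clock: 13.82
eef_pos: [488.1, 260.9, 10.9]
orientation: [3.1, 0.509, 0.0]
contact_force: [-3.8, -2.5, 9.4]
opening: 0.1
gripper_force: 4.9
```

At the stop: 9.4 N with no further travel. A brief hold, then up.

Call:
arm_command(
  steps=[
    {"x":0,"y":0,"z":0,"rx":0,"ry":0,"rz":0,"fingers":0},
    {"x":0,"y":0,"z":0,"rx":0,"ry":0,"rz":0,"fingers":0},
    {"x":0,"y":0,"z":0,"rx":0,"ry":0,"rz":0,"fingers":0},
  ],
)

```text
clock: 14.07
eef_pos: [488.1, 260.9, 10.8]
orientation: [3.1, 0.509, 0.0]
contact_force: [-3.0, -1.0, 9.9]
opening: -0.5
gripper_force: 5.0
```

Call:
arm_command(
  steps=[
    {"x":0,"y":0,"z":-0.5,"rx":0,"ry":0,"rz":0,"fingers":0},
    {"x":0,"y":0,"z":-1.5,"rx":0,"ry":0,"rz":0,"fingers":0},
    {"x":0,"y":0,"z":-4.5,"rx":0,"ry":0,"rz":0,"fingers":0},
    {"x":0,"y":0,"z":-8,"rx":0,"ry":0,"rz":0,"fingers":0},
    {"x":0,"y":0,"z":-12,"rx":0,"ry":0,"rz":0,"fingers":0},
  ],
)

```text
clock: 14.48
eef_pos: [487.1, 260.5, 130.7]
orientation: [3.099, 0.51, -0.004]
contact_force: [1.2, 0.8, -0.6]
opening: -0.2
gripper_force: 0.0
```

Call:
arm_command(
  steps=[
    {"x":0,"y":0,"z":-2,"rx":0,"ry":0,"rz":0,"fingers":0},
    {"x":0,"y":0,"z":-4,"rx":0,"ry":0,"rz":0,"fingers":0},
    {"x":0,"y":0,"z":-5,"rx":0,"ry":0,"rz":0,"fingers":0},
    {"x":0,"y":0,"z":-5,"rx":0,"ry":0,"rz":0,"fingers":0},
    {"x":0,"y":0,"z":-5,"rx":0,"ry":0,"rz":0,"fingers":0},
  ],
)

```text
clock: 14.9
eef_pos: [488.1, 260.8, 180.1]
orientation: [3.1, 0.509, 0.0]
contact_force: [-1.0, -0.5, -0.2]
opening: 0.2
gripper_force: 0.0
```

Run:
```python
import runpy;runpy.run_path("q.py")
from h import *
f=grab_frame("side")
for l in("round_switch","receiver"):
    for r in models.find_in("side",l)[:2]:print(l,round(r["p"],2),np.round(r["box"]))
```

```text
t 15.05 pos [487.4 260.4 178.6] F [ 0.  -0.8  0.7] open 0.0 oh 19.0
tool shift cm [ 0.05 -0.16 11.86]
pred [[256.5 172.9]]
0.69 [224.0, 136.0, 293.8, 202.0] [488.9 259.6  15. ]
[  120   120 10385] (np.float64(255.5), np.float64(171.5)) [488.2 263.7  30. ]
[  46   44 1541] (np.float64(258.5), np.float64(172.5)) [488.2 259.9  30. ]
round_switch 0.68 [225. 240. 254. 270.]
round_switch 0.5 [191. 165. 215. 189.]
receiver 0.86 [290. 158. 320. 182.]
receiver 0.7 [199. 144. 219. 172.]
```

The round switch has not moved: its pad is at (488.2, 259.9), against (488.5, 260.2) before. The arm is clear, so I'm handing in.

```bash
python3 -c "
from plant import arm
print(arm.close_job())"
```

```text
the job is handed in; nothing more can be done
None
```

I pressed the receiver's small pairing button to its stop and released it, then did the same with the round switch's pad. The arm drew back clear, and the job was handed in at about 15 s, with no verdict shown.

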